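# Back off the knurled ring of a gem display

## Robot

A 6-joint arm with a two-finger parallel gripper is mounted at the origin on the work surface. World frame = base frame: x ahead of the robot, y to its left, z up, the work surface at z = 0. Lengths are in m, angles in rad, forces in N, time in s.
With the tool pointing down it reaches from about 0.3 to 0.775 m from the base axis. Payload 14.6 kg.
Tool frame: the origin (TCP) lies between the finger pads; the fingertips stand 22 mm ahead of it and the grasp point (between the pads) lies 3 mm ahead of it (ctrl.tip_reach is the distance from the TCP to the fingertips, in m); z points along the fingers, y is the direction in which the jaws open and shut (so a half turn about z gives the same grasp; the last joint's range is limited). The gripper opens to 94 mm and grips with 3 to 60 N. Pads are 16 mm wide; open, the fingers measure 119 mm over their backs; the gripper's body (75 mm by 177 mm) begins 78 mm behind the grasp point.
Start: joints at [1.18, 0.3, 1.521, -0, 1.321, -0.067], TCP at [0.175, 0.521, 0.194] pointing down, gripper open.
Joint ranges: [-3.03, 3.03], [-0.79, 2.21], [0.23, 2.52], [-1.04, 4.18], [0, 3.07], [-2.55, 2.55]. Speed limits (rad/s): [2.22, 2.22, 2.57, 3.14, 3.14, 3.14].

## Interface

Orientations are given as [roll, pitch, yaw] about the fixed x, y, z axes, in that order (R = Rz(yaw) Ry(pitch) Rx(roll)).
In Python, from station import ctrl gives the robot as it stands. The module is installed in compiled form; this text tells all that it offers.
- The arm moves only by the shell command python3 -m creep 'ROWS' [OPENING] [FORCE]. ROWS is a JSON object of lists of equal length, an entry for each row: "xyz": the shift along the tool's x, y, z in mm, a list of three; "spin": the turn about the tool's z in rad. In form: {"xyz": [[tx, ty, tz], ...], "spin": [spin, ...]}. A call has 1 to 5 rows; each row shifts and turns the commanded pose from where the row before left it, along the tool's axes as they then stand; what a row does not reach is not made up. A row lasts 1/8 s, in which the tool goes at most 62.5 mm and 10.7 degrees, less where a joint would pass 70% of its speed; a pose out of reach is approached as far as the arm can. A call with a gripper value outside its range is refused whole. OPENING is the finger opening in mm, from 0 to 94, set as the call begins (- or left out, the last holds). The fingers move at their own pace and stop on an object; FORCE is the grip in N (left out, the last holds). Time passes only in rows, so rows that do not move let the fingers close. It gives the time, the measured TCP pose, the force and the opening at its end, in the units of the state.
- ctrl.get_obs(): the state, without advancing time (a new reading comes with each control period).
- ctrl.camera(name): name is "scene" or "top" or "wrist"; returns the picture (400x640x3 uint8, red, green, blue); there is no depth.
- ctrl.camera_model(name): a dict with "fx", "fy", "cx", "cy" (pixels), "R" (3x3) and "t" (3): a world point X has camera coordinates R X + t. Camera axes: x right, y down, z forward; pixel columns grow to the right and rows downward; lengths in m; the calibration is good to about 2 mm. A picture is of the moment at which its call begins: read the wrist's pose just before it. camera_model takes no time and is no camera call; for the wrist camera it gives the pose at the moment of the call.
- ctrl.hand_in(): hands the job in, once; it reports no verdict.
The state is a dict: "time_s": time; "qpos": joint angles; "joint_vel": joint speeds; "tau": joint torques, N m; "ee_pos": TCP position; "eef_rot": TCP orientation; "force": force on the tool from outside, world axes, zero at the start; "moment": the same for the moment, N m; "grip_width": finger opening in m.
Only numpy, scipy, OpenCV 4.12 (cv2) and the standard library are available. Lean on these libraries where they do the work, as an engineer would, in place of code of your own. Each camera call takes 0.05 s, during which the arm holds its last target.

## Task

The brass ring that keeps the glass on the gem display is screwed down, its red dot already past the white line on the black base. Roll a fingertip round its knurled rim, anticlockwise seen from above, until the dot has come round to the line twice more, and leave it there with the dot at the line. Stay off the glass, and leave everything standing round the display where it is: nothing is to be gripped, lifted or knocked.

Things in the scene. Friction and masses are not known exactly. Their poses are not given: they have to be found in the camera images.
- ring (a joint): turn of the brass ring about its upright axis, rad; 0 = screwed down tight (a hard stop) with the red dot at the white line; grows as it is loosened, anticlockwise seen from above. It starts at 0.5 to 1.8, so the dot, already past the line, comes to it for the first time at 6.283 and for the second time at 12.566. Friction of about 0.06 N m keeps the ring where it is left; the thread is so fine that it does not rise noticeably.
- ring_top (a point): point on the ring's axis, level with the ring's top face, 48 mm above the work surface; z is up. The ring is 90 mm across (45 mm radius over the ribs), 20 mm high (28 to 48 mm above the surface), its top face a flat band 10 mm wide; its side has 32 upright rounded ribs, 2 mm deep. It stands on a fixed black round base 120 mm across and 28 mm high, so that 20 mm of fingertip depth beside the ring is free all the way round; nothing stands above it.
- dot (a point): centre of the red dot (8 mm across) on the ring's top face, 38 mm from the axis; it turns with the ring
- mark (a point): middle of the white line (13 mm long, 5 mm wide, radial) on the top of the black base, 52 mm from the ring's axis; on the side away from the robot, up to 75 degrees either way
- window: round glass window over a blue gem, inside the ring, 65 mm across, fixed; its top face lies 3 mm below the ring's top; origin on the axis, 15 mm below its top face
- perfume: loose amber perfume bottle, 34 mm across, 68 mm high; origin at the centre of its underside; about 145 mm from the ring's axis, like the other three
- cone: loose white ceramic ring cone, foot 44 mm across, 68 mm high; origin at the centre of its underside
- jar: loose black cream jar, 52 mm across, 46 mm high; origin at the centre of its underside
- tealight: loose white ceramic tealight cup, open, 50 mm across, 40 mm high; origin at the centre of its underside

How it is judged:
By the outcome, as a careful person would: the job done as asked, in the order asked, and still so for the second after the job is handed in, with the robot touching nothing.
It also fails if it takes over 61 s, if anything falls off the work surface, if the arm or the gripper's body presses on something with over 40 N, if the wrist force passes 120 N, or if a joint passes its speed limit or range.

## Working session

There is one attempt and no reset: what is moved stays moved. The work goes in short steps, Python scripts to look and compute and a shell command to move; the robot and the scene stay as the last step left them, time stands still between calls to the robot, and variables do not carry over. Pictures are saved under pics/ and viewed, and the job is handed in when it is done.

```bash
mkdir -p pics; ls; python3 - <<'E'
from station import ctrl
import cv2
print(ctrl.get_obs(), ctrl.tip_reach)
for n in ("scene","top"):
    cv2.imwrite(f"pics/{n}0.png",ctrl.camera(n)[:,:,::-1]); m=ctrl.camera_model(n); print(n,m)
E
```

```text
pics
{'time_s': 0.0, 'qpos': array([ 1.18039888e+00,  3.00454778e-01,  1.52156604e+00,  5.49726192e-06,
        1.32068519e+00, -6.65637907e-02]), 'joint_vel': array([ 2.23297343e-03,  1.04135551e-03, -1.04338197e-03, -1.83866884e-04,
        1.03583216e-03, -4.51061069e-05]), 'tau': array([ 1.69589268e-03, -5.31794500e+01, -3.52741814e+01,  7.09352433e-02,
        2.43516272e-02, -1.14647382e-04]), 'ee_pos': array([0.17489315, 0.52117252, 0.19350165]), 'eef_rot': array([-3.14048212e+00, -7.93672156e-05,  2.81775759e+00]), 'force': array([-0.13599962,  0.70975427,  0.01522003]), 'moment': array([ 0.00609387, -0.05151213,  0.0559511 ]), 'grip_width': 0.09412443897154261} 0.022
scene {'fx': 367.12761482169594, 'fy': 367.12761482169594, 'cx': 317.5235046783469, 'cy': 200.21828287774747, 'R': array([[ 0.48069353,  0.87682018, -0.01095953],
       [ 0.52727519, -0.29900589, -0.79534669],
       [-0.70065299,  0.37653932, -0.60605572]]), 't': array([-0.32950668, -0.24739063,  1.13706631])}
top {'fx': 484.41402023433784, 'fy': 484.41402023433784, 'cx': 319.3359730793059, 'cy': 199.51265608981367, 'R': array([[-0.00884699, -0.99991692,  0.00937502],
       [-0.9937512 ,  0.00774846, -0.11134864],
       [ 0.11126674, -0.01030153, -0.99373718]]), 't': array([0.05061892, 0.56968172, 0.86456977])}
```

View pics/scene0.png

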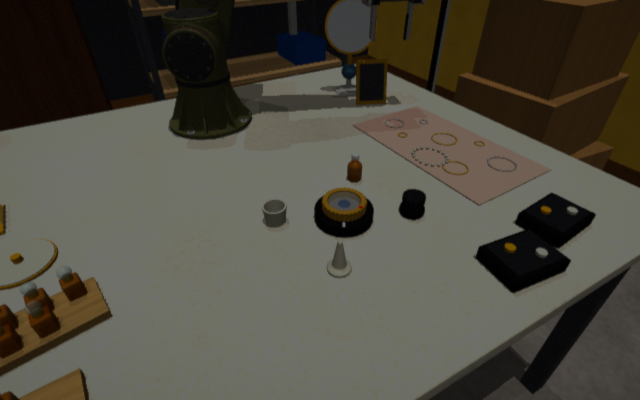

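View pics/top0.png

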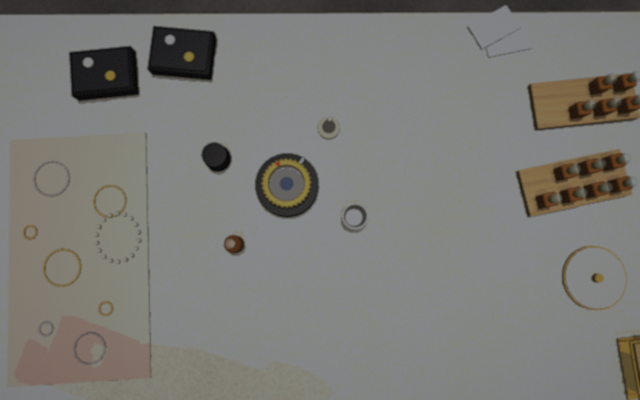

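The top view shows the ring at about (288,183), the jar at (216,156), the cone at (329,128), the tealight at (354,217) and the perfume at (234,243). The dot and line are near (278,163) and (302,160). Next I'll measure them.

```bash
cat > h.py <<'E'
import numpy as np, cv2
from station import ctrl
def ray(m,u,v):
    d=np.array([(u-m['cx'])/m['fx'],(v-m['cy'])/m['fy'],1.]);R=np.array(m['R'])
    return -R.T@np.array(m['t']), R.T@d
def onz(m,u,v,z):
    o,d=ray(m,u,v); return o+d*(z-o[2])/d[2]
def proj(m,X):
    c=np.array(m['R'])@X+m['t']; return np.array([m['fx']*c[0]/c[2]+m['cx'],m['fy']*c[1]/c[2]+m['cy']])
def cross(m1,p1,m2,p2):
    o1,d1=ray(m1,*p1);o2,d2=ray(m2,*p2)
    s=np.linalg.lstsq(np.c_[d1,-d2],o2-o1,rcond=None)[0]
    a=o1+s[0]*d1;b=o2+s[1]*d2
    return (a+b)/2,np.linalg.norm(a-b)
def blobs(mask,mn=3):
    n,l,s,c=cv2.connectedComponentsWithStats(mask.astype(np.uint8))
    return [(c[i].round(1).tolist(),s[i].tolist()) for i in range(1,n) if s[i][4]>=mn]
E
python3 - <<'E'
from h import *
for n,(x0,y0,x1,y1) in dict(top=(190,100,390,260),scene=(250,140,440,290)).items():
    im=cv2.imread(f'pics/{n}0.png'); m=ctrl.camera_model(n)
    c=im[y0:y1,x0:x1]; cv2.imwrite(f'pics/{n}0z.png',cv2.resize(c,None,fx=4,fy=3.7 if 0 else 4,interpolation=cv2.INTER_CUBIC)[:600,:800])
    hsv=cv2.cvtColor(im,cv2.COLOR_BGR2HSV); H,S,V=[hsv[:,:,i].astype(int) for i in range(3)]
    roi=np.zeros(H.shape,bool); roi[y0:y1,x0:x1]=1
    print(n,'red',blobs(roi&((H<6)|(H>172))&(S>130)&(V>60)))
    print('brass',blobs(roi&(H>14)&(H<34)&(S>110)&(V>60),20))
    print('black',blobs(roi&(V<55),100))
E
```

```text
top red [([277.5, 163.5], [277, 163, 2, 2, 4])]
brass [([285.9, 183.2], [262, 159, 49, 49, 810])]
black [([216.2, 156.9], [202, 143, 29, 29, 608]), ([287.9, 190.6], [256, 154, 62, 63, 1068])]
scene red [([360.2, 206.4], [359, 206, 3, 2, 5])]
brass [([354.9, 164.4], [349, 161, 13, 7, 54]), ([343.6, 200.9], [322, 188, 45, 27, 419])]
black [([353.9, 174.1], [347, 166, 15, 16, 181]), ([412.4, 204.2], [399, 189, 27, 31, 660]), ([343.1, 220.7], [314, 197, 60, 41, 1402]), ([275.1, 218.8], [264, 210, 22, 17, 248])]
```

View pics/top0z.png

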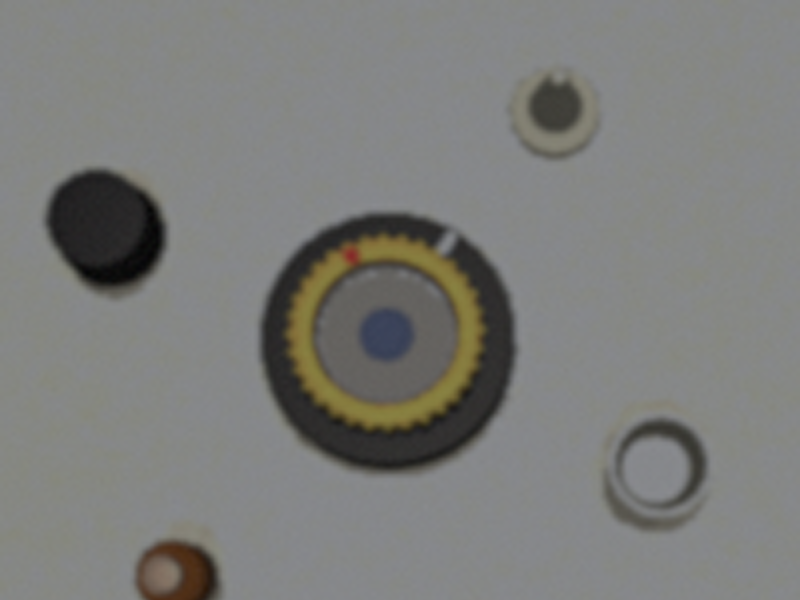

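View pics/scene0z.png

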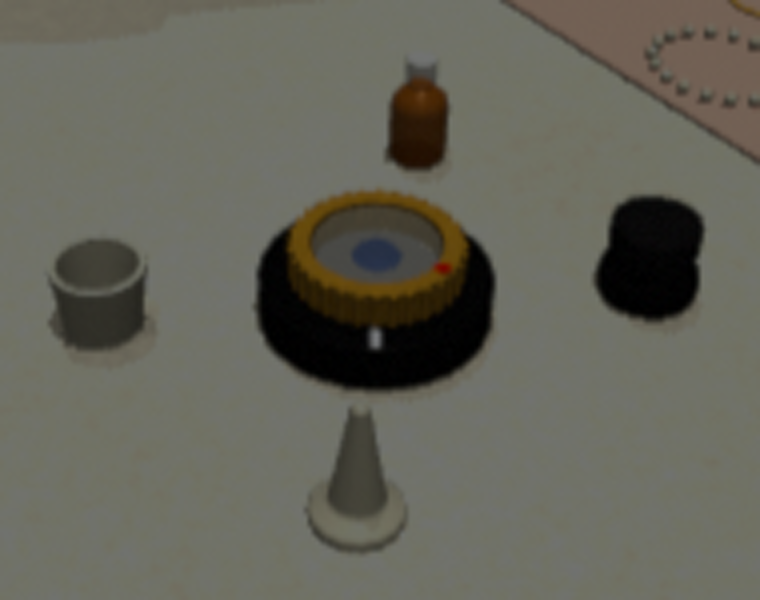

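```bash
python3 - <<'E'
from h import *
mt=ctrl.camera_model('top');ms=ctrl.camera_model('scene')
im=cv2.imread('pics/top0.png');hsv=cv2.cvtColor(im,cv2.COLOR_BGR2HSV);k=cv2.inRange(hsv,(14,100,50),(36,255,255));k[:140]=0;k[230:]=0;k[:,:250]=0;k[:,325:]=0
c=max(cv2.findContours(k,0,1)[0],key=len); e=cv2.fitEllipse(cv2.convexHull(c));print(e)
ct=onz(mt,*e[0],.048);print('ring centre top',ct, 'R', np.array(e[1])/2/mt['fx']*np.linalg.norm(ct+np.array(mt['R']).T@mt['t']))
# inner hole of ring, both views: brass mask closed hole
print('gem cross',cross(mt,(286.6,183.6),ms,(344.3,203.6)))
d,g=cross(mt,(277.7,164),ms,(360.4,207));print('dot',d,g,onz(mt,277.7,164,.048))
w,g2=cross(mt,(301.7,160.3),ms,(343.8,224.6));print('mark',w,g2,onz(mt,301.7,160.3,.028))
d=onz(mt,277.7,164,.048);w=onz(mt,301.7,160.3,.028)
for a,n in((d,'dot'),(w,'mark')):
    v=a-ct;print(n,np.hypot(*v[:2]),np.degrees(np.arctan2(v[1],v[0])))
for n,p,z in(('perf',(233,243),.06),('jar',(214.5,154.5),.046),('cone',(329,127.5),.005),('tea',(354.3,217),.04)):
    a=onz(mt,*p,z);v=a-ct;print(n,a,np.hypot(*v[:2]),np.degrees(np.arctan2(v[1],v[0])))
E
```

```text
((285.910400390625, 182.9332275390625), (49.39796447753906, 49.4585075378418), 139.16014099121094)
ring centre top [0.59910911 0.10666714 0.048     ] R [0.04512615 0.04518146]
gem cross (array([0.59994959, 0.10706215, 0.0377741 ]), np.float64(0.002404649617784423))
dot [0.63469181 0.12225327 0.04717739] 0.0012718197844870983 [0.63420915 0.12163675 0.048     ]
mark [0.64489351 0.07879955 0.02852401] 0.0013240470147209563 [0.6446732  0.07822988 0.028     ]
dot 0.03815889775540305 23.097481860940377
mark 0.05371000315240221 -31.968936095141853
perf [0.49063531 0.19968399 0.06      ] 0.14289401670417076 139.38673956531073
jar [0.65309732 0.23770438 0.046     ] 0.14172326692673015 67.6080180458356
cone [0.71332853 0.02562998 0.005     ] 0.14004676939523308 -35.35519686367821
tea [ 0.53650629 -0.01760965  0.04      ] 0.1391539974208718 -116.73608633583432
```

The measurements agree with the text: ring radius 45.1 mm, dot 38.2 mm out at 47 mm height, mark 53.7 mm out at 28.5 mm height. The ring axis is at (0.599, 0.107). The dot is at +23° and the mark at −32°, so the ring starts at about 0.96 and has about 11.6 rad to go.

Plan: close the gripper and run the finger's tool-x side round the rim in constant (tangent, spin) rows. Three strokes, each out and back between presses.

```bash
python3 -m creep '{"xyz":[[-50.5,-23.2,0],[-50.5,-23.2,0],[-50.5,-23.2,0],[-50.5,-23.2,0],[-50.5,-23.2,0]],"spin":[0,0,0,0,0]}' 0 20; python3 -m creep '{"xyz":[[-50.5,-23.2,0],[-50.5,-23.2,0],[-50.5,-23.2,0],[-50.5,-23.2,0],[-50.5,-23.2,0]],"spin":[0,0,0,0,0]}'; python3 -m creep '{"xyz":[[-50.5,-23.2,0],[-50.5,-23.2,0],[0,0,0],[0,0,0],[0,0,0]],"spin":[0,0,0.18,0.18,0.18]}'
```

```text
time_s: 0.72
ee_pos: [0.3785, 0.3296, 0.194]
eef_rot: [-3.141, -0.0, 2.818]
force: [0.3, 0.2, 0.2]
grip_width: 0.0474
time_s: 1.35
ee_pos: [0.581, 0.1393, 0.1938]
eef_rot: [-3.141, -0.0, 2.818]
force: [-0.4, 0.6, 1.1]
grip_width: 0.001
time_s: 1.98
ee_pos: [0.6608, 0.0645, 0.1934]
eef_rot: [-3.141, -0.001, 2.272]
force: [-0.4, 0.5, 0.1]
grip_width: 0.0005
```

```bash
for i in 1; do python3 -m creep '{"xyz":[[0,0,0],[0,0,0],[0,0,0],[0,0,0],[0,0,0]],"spin":[0.18,0.18,0.18,0.18,0.18]}'; python3 -m creep '{"xyz":[[0,0,0],[0,0,0],[0,0,0],[0,0,0],[0,0,0]],"spin":[0.18,0.18,0.18,0.18,0.18]}';python3 -m creep '{"xyz":[[0,0,10],[0,0,10],[0,0,10],[0,0,10],[0,0,10]],"spin":[0.18,0.18,0.18,0.18,0.18]}'; python3 -m creep '{"xyz":[[0,0,0],[0,0,0]],"spin":[0.18,0]}'; done
python3 - <<'E'
from h import *
print(ctrl.get_obs()['qpos'],ctrl.get_obs()['eef_rot'],ctrl.get_obs()['ee_pos'])
for n in ('wrist','scene'):cv2.imwrite(f'pics/{n}1.png',ctrl.camera(n)[:,:,::-1])
E
```

```text
time_s: 2.6
ee_pos: [0.6608, 0.0647, 0.1935]
eef_rot: [-3.141, 0.0, 1.372]
force: [0.8, 0.1, -0.3]
grip_width: 0.0007
time_s: 3.22
ee_pos: [0.6607, 0.0647, 0.1935]
eef_rot: [-3.141, 0.001, 0.472]
force: [-0.1, 0.7, -0.6]
grip_width: 0.0004
time_s: 3.85
ee_pos: [0.6607, 0.0646, 0.1432]
eef_rot: [3.141, 0.001, -0.428]
force: [0.6, -0.2, 0.2]
grip_width: 0.0006
time_s: 4.1
ee_pos: [0.6608, 0.0646, 0.1436]
eef_rot: [3.141, 0.001, -0.601]
force: [0.0, -0.2, -0.4]
grip_width: 0.0008
[ 4.23623538e-02  5.96576318e-01  1.21512558e+00 -8.73956392e-06
  1.33067575e+00  2.21427626e+00] [ 3.14111488e+00  6.22911604e-04 -6.01115648e-01] [0.66077448 0.06463919 0.14360604]
```

View pics/wrist1.png

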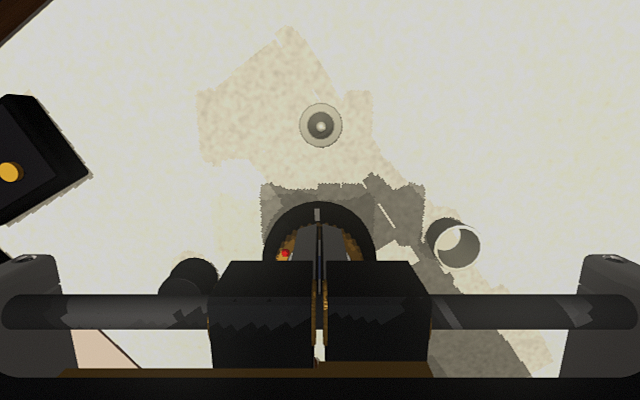

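View pics/scene1.png

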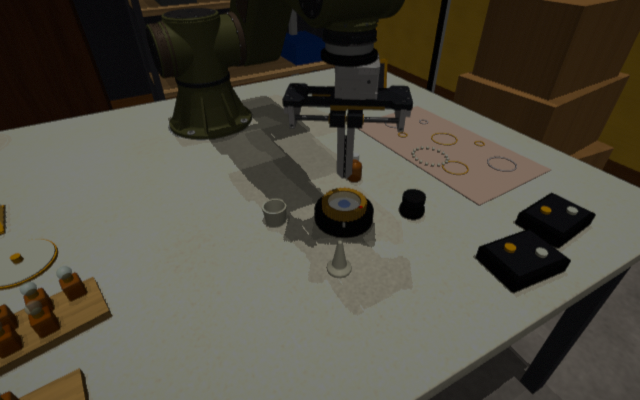

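The wrist view has the mark at (317,212) and the cone at (320,125), both straight along tool x. The finger is therefore radial at the mark's bearing and clear of everything, so I'll descend and touch.

```bash
python3 -m creep '{"xyz":[[0,0,43.6],[0,0,44],[0,0,0],[-10,0,0],[-5,0,0]],"spin":[0,0,0,0,0]}';python3 -m creep '{"xyz":[[-2,0,0],[0,0,0]],"spin":[0,0]}';python3 -m creep '{"xyz":[[-2,0,0],[0,0,0]],"spin":[0,0]}'
```

```text
time_s: 4.82
ee_pos: [0.6489, 0.0738, 0.0587]
eef_rot: [-3.14, -0.002, -0.601]
force: [0.4, -0.2, 0.5]
grip_width: 0.0006
time_s: 5.08
ee_pos: [0.6471, 0.0744, 0.0572]
eef_rot: [-3.141, -0.001, -0.602]
force: [0.0, 0.4, -0.3]
grip_width: 0.0008
time_s: 5.32
ee_pos: [0.6452, 0.0755, 0.0564]
eef_rot: [3.142, 0.0, -0.602]
force: [0.6, 0.6, -1.0]
grip_width: 0.0005
```

```bash
cat > s.py <<'E'
from h import *
o=ctrl.get_obs();c=np.array([.599,.107]);v=o['ee_pos'][:2]-c;a=np.arctan2(v[1],v[0]);e=np.array([np.cos(a),np.sin(a)]);t=np.array([-e[1],e[0]])
f=o['force'][:2];print('t%.2f r%.4f phi%.3f yaw%.3f q6 %.2f Frad%.1f Ftan%.1f Fz%.1f z%.4f'%(o['time_s'],np.hypot(*v),a,o['eef_rot'][2],o['qpos'][5],f@e,f@t,o['force'][2],o['ee_pos'][2]), o['ee_pos'][:2].round(4))
E
python3 s.py
```

```text
t5.33 r0.0560 phi-0.599 yaw-0.602 q6 2.23 Frad0.1 Ftan0.8 Fz-1.0 z0.0564 [0.6452 0.0755]
```

```bash
python3 -m creep '{"xyz":[[-1.5,0,0],[0,0,0]],"spin":[0,0]}';python3 -m creep '{"xyz":[[-1,0,0],[0,0,0]],"spin":[0,0]}';python3 s.py;
```

```text
time_s: 5.58
ee_pos: [0.644, 0.0763, 0.0564]
eef_rot: [3.141, 0.0, -0.602]
force: [-0.7, -0.4, 0.1]
grip_width: 0.0006
time_s: 5.82
ee_pos: [0.6432, 0.0769, 0.0564]
eef_rot: [3.142, 0.0, -0.602]
force: [-0.6, -0.2, 0.5]
grip_width: 0.0004
t5.83 r0.0535 phi-0.599 yaw-0.602 q6 2.24 Frad-0.4 Ftan-0.6 Fz0.5 z0.0564 [0.6432 0.0769]
```

```bash
python3 -m creep '{"xyz":[[-1,0,0],[0,0,0]],"spin":[0,0]}';python3 s.py;python3 -m creep '{"xyz":[[-1,0,0],[0,0,0]],"spin":[0,0]}';python3 s.py
```

```text
time_s: 6.08
ee_pos: [0.6424, 0.0775, 0.0565]
eef_rot: [-3.142, -0.0, -0.602]
force: [-0.8, 0.2, 0.0]
grip_width: 0.0002
t6.08 r0.0525 phi-0.598 yaw-0.602 q6 2.24 Frad-0.8 Ftan-0.3 Fz0.0 z0.0565 [0.6424 0.0775]
time_s: 6.32
ee_pos: [0.6415, 0.078, 0.0564]
eef_rot: [3.142, 0.0, -0.602]
force: [0.6, 0.6, 0.3]
grip_width: 0.0001
t6.33 r0.0514 phi-0.598 yaw-0.602 q6 2.24 Frad0.2 Ftan0.8 Fz0.3 z0.0564 [0.6415 0.078 ]
```

```bash
python3 - <<'E'
from h import *
im=ctrl.camera('scene')[:,:,::-1];cv2.imwrite('pics/s2.png',cv2.resize(im[100:260,270:430],None,fx=3.7,fy=3.7,interpolation=2))
m=ctrl.camera_model('scene');print(proj(m,[.6415,.078,.034]))
E
```

```text
[342.2377455  221.56608242]
```

View pics/s2.png

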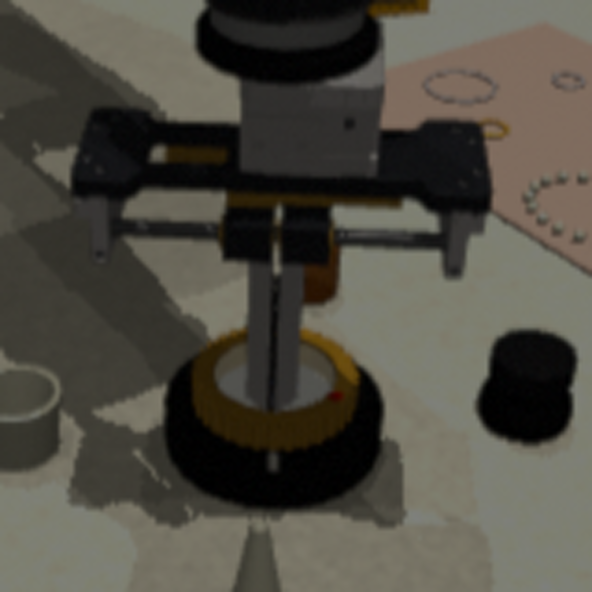

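```bash
python3 - <<'E'
from h import *
m=ctrl.camera_model('scene')
print(proj(m,[.6608,.0646,.1216]))
im=cv2.imread('pics/scene1.png');cv2.imwrite('pics/s1z.png',cv2.resize(im[100:260,270:430],None,fx=3.7,fy=3.7,interpolation=2))
for z in (.03,.04,.05,.06,.07): print(z,proj(m,[.6415,.078,z]),onz(m,343.5,210,z))
E
```

```text
[343.05571303 191.40471797]
0.03 [342.17503866 223.1634576 ] [0.60882288 0.10134756 0.03      ]
0.04 [342.33262868 219.14905684] [0.61921411 0.09449091 0.04      ]
0.05 [342.49300049 215.06379325] [0.62960533 0.08763426 0.05      ]
0.06 [342.65622842 210.90577379] [0.63999656 0.08077761 0.06      ]
0.07 [342.82238946 206.67303739] [0.65038779 0.07392096 0.07      ]
```

View pics/s1z.png

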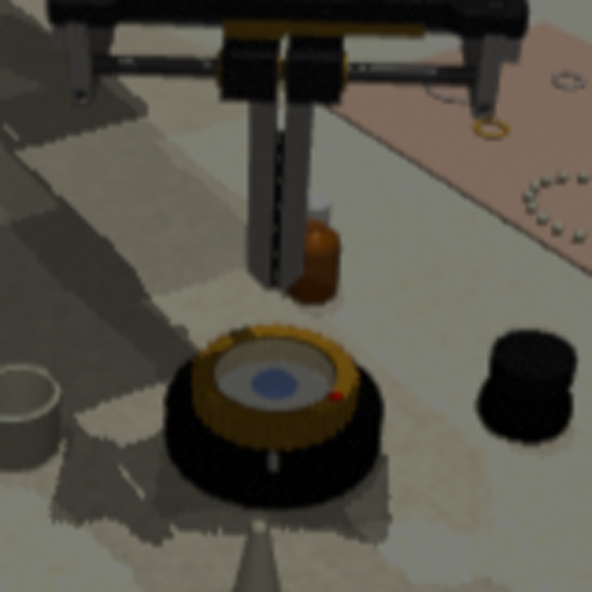

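The finger's tip shows at about (343,210), but its reported pose should project to (342,222). The model and the picture disagree, so I'm stopping to check with the other cameras before moving.

```bash
python3 - <<'E'
from h import *
m=ctrl.camera_model('wrist');o=ctrl.get_obs()
R=np.array(m['R']);print('cam pos',-R.T@m['t'],'axis',R[2])
im=ctrl.camera('wrist')[:,:,::-1].copy()
for n,X in dict(dot=[.6344,.122,.048],mark=[.6447,.0785,.028],cen=[.599,.107,.048],cone=[.713,.026,.068],tip=[.6415,.078,.034]).items(): 
    p=proj(m,np.array(X));print(n,p.round(0)); cv2.circle(im,tuple(int(x) for x in p.round()),3,(255,0,255),1)
cv2.imwrite('pics/w2.png',im)
t=ctrl.camera('top')[:,:,::-1]
cv2.imwrite('pics/t2.png',cv2.resize(t[100:260,190:390],None,fx=4,fy=3.7,interpolation=2))
E
```

```text
cam pos [0.69813268 0.04024977 0.24704111] axis [-0.19632186  0.13529944 -0.97116002]
dot [273. 270.]
mark [317. 214.]
cen [321. 297.]
cone [325.  80.]
tip [320. 220.]
```

View pics/w2.png

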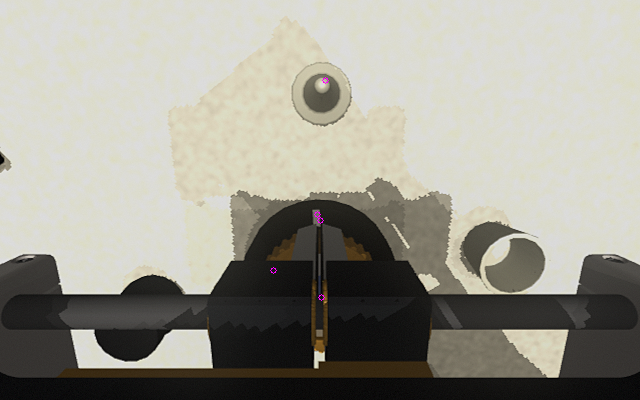

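View pics/t2.png

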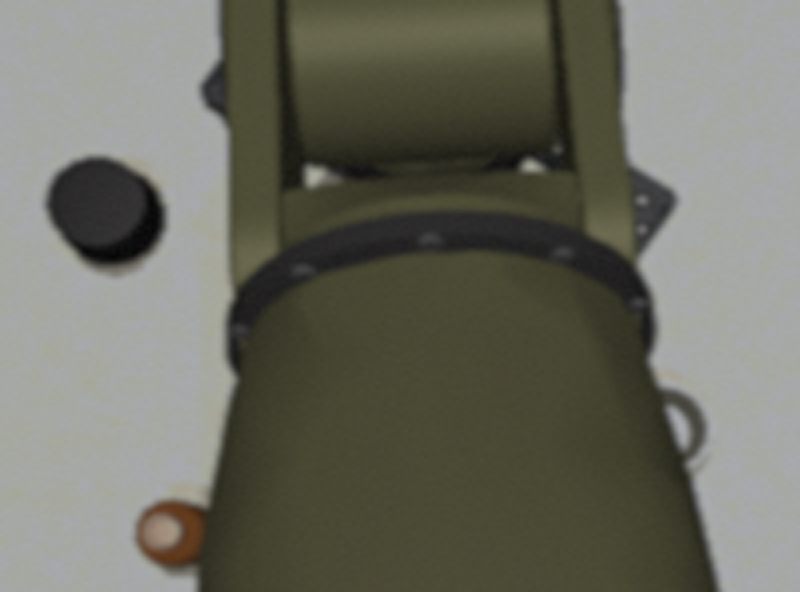

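```bash
python3 - <<'E'
from h import *
im=cv2.imread('pics/w2.png')
cv2.imwrite('pics/w2z.png',cv2.resize(im[190:290,240:400],None,fx=5,fy=5,interpolation=2))
E
```

```text
(no output)
```

View pics/w2z.png

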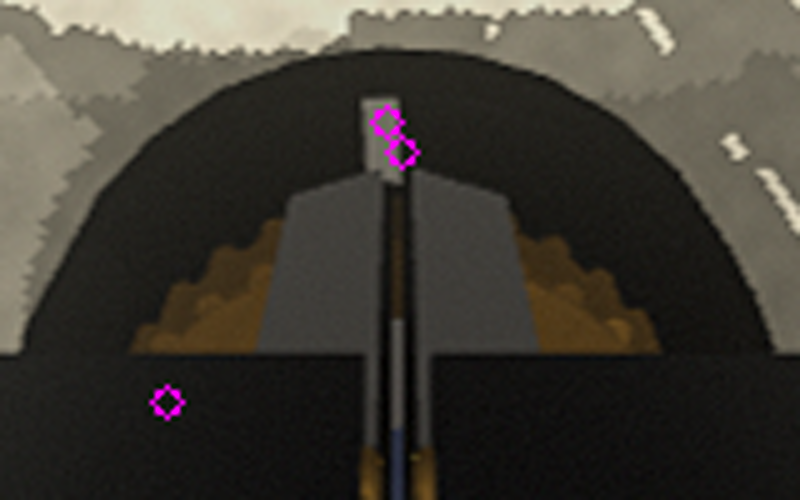

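```bash
python3 - <<'E'
from h import *
m=ctrl.camera_model('wrist');s=ctrl.camera_model('scene');c=np.array([.599,.107])
for pw,ps in (((318,226),(343.5,210)),((318,226),(343.5,211)),((297,230),(338,209)),((342,230),(351,208))):
    X,g=cross(m,pw,s,ps);print(X,g,np.hypot(*(X[:2]-c)))
for z in (.034,.045,.055,.065):
    X=onz(m,318,226,z);print(z,X,np.hypot(*(X[:2]-c)))
o=ctrl.get_obs()
# fk-less check: gripper features? crossbar ends
E
```

```text
[0.64848494 0.07516501 0.06817368] 1.927818034928092e-05 0.0588406875202192
[0.64760003 0.07581317 0.0649464 ] 6.159798677693481e-05 0.05774583490758642
[0.65009139 0.07525917 0.07332728] 0.02224769937317816 0.06014823905569069
[0.65090593 0.0735449  0.07849712] 0.02695387637915169 0.061753293403338405
0.034 [0.63898896 0.08183137 0.034     ] 0.047250153060780536
0.045 [0.64204391 0.07968295 0.045     ] 0.050980381557011165
0.055 [0.64482113 0.07772984 0.055     ] 0.0543720379424822
0.065 [0.64759836 0.07577673 0.065     ] 0.05776411467018214
```

```bash
python3 - <<'E'
from h import *
s=ctrl.camera_model('scene')
for z in (.08,.1,.12,.14,.16): print(z,onz(s,393,174.3,z),onz(s,297,170,z))
# scene1 tip
print([ (z,proj(s,[.6660,.061,z])) for z in (.12,.14,.15,.16)])
E
```

```text
0.08 [0.6124448  0.21461294 0.08      ] [0.50194806 0.05335511 0.08      ]
0.1 [0.63559222 0.19368019 0.1       ] [0.530502   0.04031259 0.1       ]
0.12 [0.65873963 0.17274744 0.12      ] [0.55905595 0.02727007 0.12      ]
0.14 [0.68188705 0.15181468 0.14      ] [0.58760989 0.01422755 0.14      ]
0.16 [0.70503447 0.13088193 0.16      ] [0.61616384 0.00118503 0.16      ]
[(0.12, array([342.84325055, 194.35870804])), (0.14, array([343.21533451, 184.64566098])), (0.15, array([343.40699077, 179.64257995])), (0.16, array([343.60254201, 174.53782266]))]
```

Crossing the wrist and scene views puts the real fingertip at r≈58 mm, z≈66 mm. That is about 10 mm above the TCP, not 22 mm below it. The stated tip reach doesn't match what I see, which explains why I felt no contact: the finger is still above the ring. I'll back out, descend by what I measured, and watch the force.

```bash
python3 -m creep '{"xyz":[[10,0,0],[0,0,0],[0,0,12],[0,0,10],[0,0,0]],"spin":[0,0,0,0,0]}'; python3 -m creep '{"xyz":[[0,0,4],[0,0,0]],"spin":[0,0]}';python3 s.py
python3 - <<'E'
from h import *
im=ctrl.camera('scene')[:,:,::-1];cv2.imwrite('pics/s3.png',cv2.resize(im[130:260,290:400],None,fx=4.5,fy=4.5,interpolation=2))
im=ctrl.camera('wrist')[:,:,::-1];cv2.imwrite('pics/w3.png',cv2.resize(im[170:290,230:410],None,fx=4.4,fy=4.4,interpolation=2))
E
```

```text
time_s: 7.1
ee_pos: [0.649, 0.0723, 0.033]
eef_rot: [3.14, 0.002, -0.602]
force: [0.2, 0.4, -0.2]
grip_width: 0.0009
time_s: 7.35
ee_pos: [0.6498, 0.0723, 0.0303]
eef_rot: [3.142, 0.0, -0.602]
force: [-0.1, -0.5, -0.4]
grip_width: 0.0006
t7.35 r0.0615 phi-0.599 yaw-0.602 q6 2.23 Frad0.2 Ftan-0.4 Fz-0.4 z0.0303 [0.6498 0.0723]
```

View pics/s3.png

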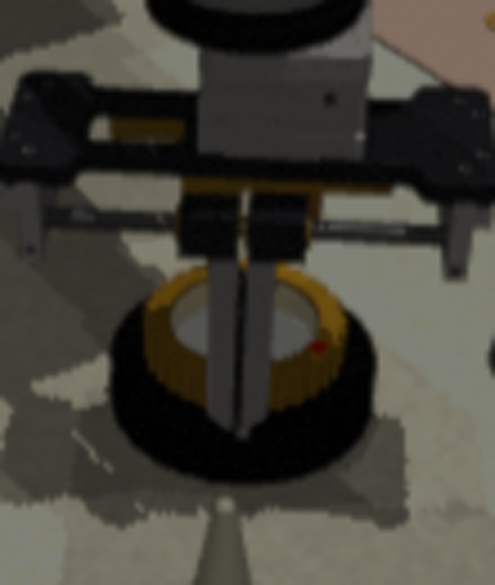

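View pics/w3.png

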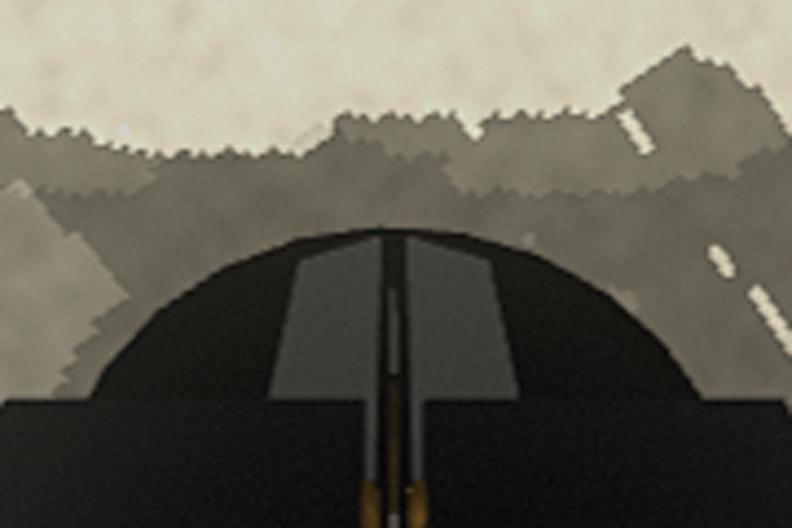

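```bash
python3 - <<'E'
from h import *
m=ctrl.camera_model('wrist');s=ctrl.camera_model('scene');c=np.array([.599,.107])
for pw,ps in (((319,223.7),(344,226.7)),((319,223.7),(344,227.7))):
    X,g=cross(m,pw,s,ps);print(X,g,np.hypot(*(X[:2]-c)))
E
```

```text
[0.65670156 0.07063887 0.03599958] 0.0029064859280310646 0.06820265564258342
[0.65576553 0.07132216 0.03250428] 0.002968650439282885 0.06704649820034173
```

The fingertip now measures z≈34 mm, outside the ring over the base, at the depth I want. Next is the radial approach.

```bash
python3 -m creep '{"xyz":[[-7,0,0],[0,0,0]],"spin":[0,0]}';python3 s.py;python3 -m creep '{"xyz":[[-1.5,0,0],[0,0,0]],"spin":[0,0]}';python3 s.py;python3 -m creep '{"xyz":[[-1,0,0],[0,0,0]],"spin":[0,0]}';python3 s.py
```

```text
time_s: 7.7
ee_pos: [0.6438, 0.0766, 0.0307]
eef_rot: [-3.142, -0.0, -0.602]
force: [-0.0, 0.4, 0.1]
grip_width: 0.0006
t7.70 r0.0541 phi-0.597 yaw-0.602 q6 2.23 Frad-0.2 Ftan0.3 Fz0.1 z0.0307 [0.6438 0.0766]
time_s: 7.95
ee_pos: [0.6432, 0.077, 0.0307]
eef_rot: [-3.141, -0.001, -0.602]
force: [3.3, -2.9, -0.4]
grip_width: 0.0004
t7.95 r0.0535 phi-0.597 yaw-0.602 q6 2.24 Frad4.4 Ftan-0.6 Fz-0.4 z0.0307 [0.6432 0.077 ]
time_s: 8.2
ee_pos: [0.6429, 0.0772, 0.0308]
eef_rot: [-3.141, -0.002, -0.602]
force: [7.2, -4.2, -1.5]
grip_width: 0.0005
t8.20 r0.0531 phi-0.596 yaw-0.602 q6 2.24 Frad8.3 Ftan0.6 Fz-1.5 z0.0308 [0.6429 0.0772]
```

```bash
python3 -m creep '{"xyz":[[-0.75,-8.8,0],[-0.75,-8.8,0],[-0.75,-8.8,0]],"spin":[-0.17,-0.17,-0.17]}';python3 s.py
python3 - <<'E'
from h import *
im=ctrl.camera('scene')[:,:,::-1];cv2.imwrite('pics/s4.png',cv2.resize(im[130:260,290:400],None,fx=4.5,fy=4.5,interpolation=2))
E
```

```text
time_s: 8.57
ee_pos: [0.6515, 0.1023, 0.0307]
eef_rot: [3.141, -0.001, -0.087]
force: [3.0, -2.5, 0.7]
grip_width: 0.0006
t8.57 r0.0527 phi-0.090 yaw-0.087 q6 1.76 Frad3.2 Ftan-2.2 Fz0.7 z0.0307 [0.6515 0.1023]
```

View pics/s4.png

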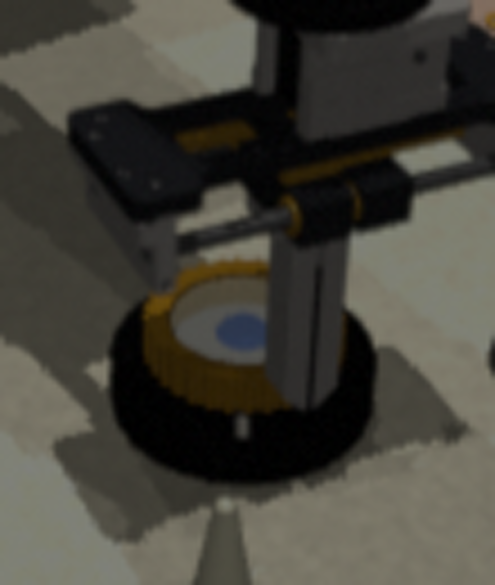

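```bash
python3 -m creep '{"xyz":[[-1.5,-8.8,0],[-1.2,-8.8,0],[-0.75,-8.8,0],[-0.75,-8.8,0]],"spin":[-0.17,-0.17,-0.17,-0.17]}';python3 s.py
python3 - <<'E'
from h import *
im=ctrl.camera('scene')[:,:,::-1];cv2.imwrite('pics/s5.png',cv2.resize(im[130:260,290:400],None,fx=4.5,fy=4.5,interpolation=2))
E
```

```text
time_s: 9.12
ee_pos: [0.6423, 0.1368, 0.0309]
eef_rot: [3.141, -0.004, 0.59]
force: [8.0, 3.5, -1.3]
grip_width: 0.0004
t9.12 r0.0526 phi0.603 yaw0.590 q6 1.13 Frad8.6 Ftan-1.7 Fz-1.3 z0.0309 [0.6423 0.1368]
```

View pics/s5.png

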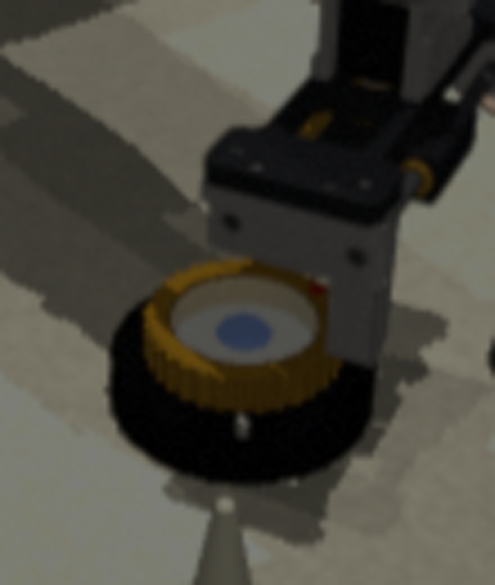

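```bash
python3 - <<'E'
from h import *
s=ctrl.camera_model('scene')
for p in ((360.7,194),(360.4,207)):
    X=onz(s,*p,.048);v=X[:2]-[.599,.107];print(X,np.hypot(*v),np.degrees(np.arctan2(v[1],v[0])))
E
```

```text
[0.60085072 0.14654215 0.048     ] 0.039585439909821954 87.32030669373775
[0.63573939 0.12224936 0.048     ] 0.039778459324552026 22.541798009262045
```

The dot is now at (361,194), bearing 87°, up from 23° while the finger went 68°. The drive holds with almost no slip, so I'll continue the stroke.

```bash
python3 -m creep '{"xyz":[[-0.75,-8.8,0],[-0.75,-8.8,0],[-0.75,-8.8,0],[-0.75,-8.8,0],[-0.75,-8.8,0]],"spin":[-0.17,-0.17,-0.17,-0.17,-0.17]}';python3 s.py
```

```text
time_s: 9.8
ee_pos: [0.6046, 0.1597, 0.0307]
eef_rot: [3.141, -0.001, 1.441]
force: [1.4, 3.2, 0.8]
grip_width: 0.0007
t9.80 r0.0530 phi1.464 yaw1.441 q6 0.33 Frad3.3 Ftan-1.1 Fz0.8 z0.0307 [0.6046 0.1597]
```

```bash
python3 -m creep '{"xyz":[[-1.4,-8.7,0],[-1.0,-8.7,0],[-0.75,-8.7,0],[-0.75,-8.7,0],[-0.75,-8.7,0]],"spin":[-0.17,-0.17,-0.17,-0.17,-0.17]}';python3 s.py
```

```text
time_s: 10.42
ee_pos: [0.5634, 0.1463, 0.0306]
eef_rot: [3.141, -0.001, 2.291]
force: [-0.1, 2.8, 2.0]
grip_width: 0.0008
t10.43 r0.0530 phi2.307 yaw2.291 q6 -0.53 Frad2.1 Ftan-1.8 Fz2.0 z0.0306 [0.5634 0.1463]
```

```bash
python3 -m creep '{"xyz":[[-2.0,-8.6,0],[-1.2,-8.6,0],[-0.75,-8.6,0],[-0.75,-8.6,0],[-0.75,-8.6,0]],"spin":[-0.17,-0.17,-0.17,-0.17,-0.17]}';python3 s.py
python3 - <<'E'
from h import *
im=ctrl.camera('scene')[:,:,::-1];cv2.imwrite('pics/s6.png',cv2.resize(im[130:260,290:400],None,fx=4.5,fy=4.5,interpolation=2))
E
```

```text
time_s: 11.05
ee_pos: [0.5463, 0.1064, 0.0304]
eef_rot: [3.141, -0.004, 3.141]
force: [-6.1, 2.2, 6.3]
grip_width: 0.0006
t11.05 r0.0527 phi-3.130 yaw3.141 q6 -1.44 Frad6.1 Ftan-2.3 Fz6.3 z0.0304 [0.5463 0.1064]
```

View pics/s6.png

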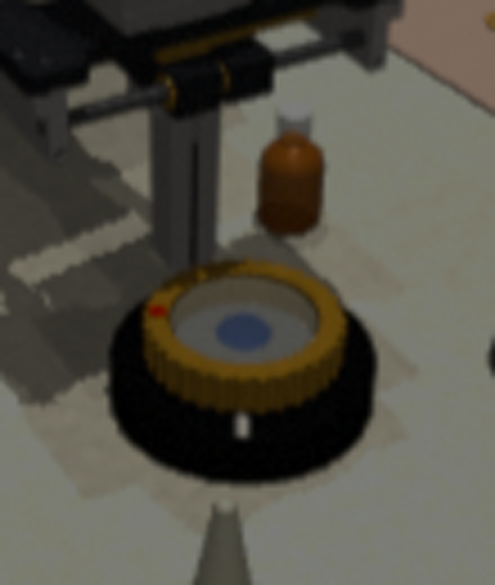

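```bash
cat > ang.py <<'E'
from h import *;import sys
s=ctrl.camera_model('scene')
X=onz(s,float(sys.argv[1]),float(sys.argv[2]),.048);v=X[:2]-[.599,.107];a=np.degrees(np.arctan2(v[1],v[0]));print(X,np.hypot(*v),a,'past mark',(a+32)%360)
E
python3 ang.py 324.7 199.1;python3 -m creep '{"xyz":[[-0.75,-8.6,0],[-0.75,-8.6,0],[-0.75,-8.6,0],[-0.75,-8.6,0],[-0.75,-8.6,0]],"spin":[-0.17,-0.17,-0.17,-0.17,-0.17]}';python3 s.py
```

```text
[0.57979759 0.07481101 0.048     ] 0.03748150815264311 -120.81827990149861 past mark 271.1817200985014
time_s: 11.72
ee_pos: [0.5643, 0.0675, 0.0305]
eef_rot: [3.14, -0.002, -2.293]
force: [-3.7, -1.3, 4.6]
grip_width: 0.0005
t11.72 r0.0526 phi-2.291 yaw-2.293 q6 -2.36 Frad3.4 Ftan-1.9 Fz4.6 z0.0305 [0.5643 0.0675]
```

The dot is at bearing −121° at (325,199), 271° past the mark, before the last five rows. The wrist is near its limit, so I'll back off and return round the outside.

```bash
python3 -m creep '{"xyz":[[13,0,0],[-1,11.4,0],[-1,11.4,0],[-1,11.4,0],[-1,11.4,0]],"spin":[0,0.18,0.18,0.18,0.18]}';python3 s.py;python3 -m creep '{"xyz":[[-1,11.4,0],[-1,11.4,0],[-1,11.4,0],[-1,11.4,0],[-1,11.4,0]],"spin":[0.18,0.18,0.18,0.18,0.18]}';python3 s.py
```

```text
time_s: 12.35
ee_pos: [0.5343, 0.0979, 0.0303]
eef_rot: [3.141, -0.001, -3.028]
force: [-0.5, 0.8, 1.1]
grip_width: 0.0006
t12.35 r0.0653 phi-3.002 yaw-3.028 q6 -1.57 Frad0.4 Ftan-0.9 Fz1.1 z0.0303 [0.5343 0.0979]
time_s: 12.98
ee_pos: [0.5522, 0.1505, 0.0303]
eef_rot: [-3.141, -0.001, 2.356]
force: [-0.3, 0.1, -0.5]
grip_width: 0.0001
t12.97 r0.0639 phi2.393 yaw2.356 q6 -0.58 Frad0.3 Ftan0.2 Fz-0.5 z0.0303 [0.5522 0.1505]
```

```bash
python3 - <<'E'
from h import *
im=ctrl.camera('scene')[:,:,::-1];cv2.imwrite('pics/s7.png',cv2.resize(im[130:260,290:400],None,fx=4.5,fy=4.5,interpolation=2))
E
```

```text
(no output)
```

View pics/s7.png

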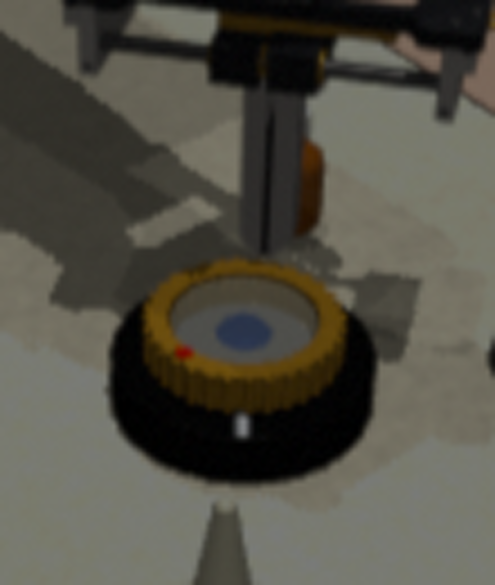

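```bash
python3 ang.py 330.7 208.2; python3 -m creep '{"xyz":[[-1,11.4,0],[-1,11.4,0],[-1,11.4,0],[-1,11.4,0],[-1,11.4,0]],"spin":[0.18,0.18,0.18,0.18,0.18]}';python3 s.py;python3 -m creep '{"xyz":[[-1.2,11.4,0],[-1.2,11.4,0],[-1.2,11.4,0],[-1.2,11.4,0],[-1,11.4,0]],"spin":[0.18,0.18,0.18,0.18,0.18]}';python3 s.py
```

```text
[0.61071368 0.07051397 0.048     ] 0.0383202343332394 -72.2009967868585 past mark 319.79900321314153
time_s: 13.65
ee_pos: [0.6045, 0.169, 0.0303]
eef_rot: [-3.141, 0.0, 1.46]
force: [-0.6, 1.2, -0.2]
grip_width: 0.0007
t13.65 r0.0623 phi1.482 yaw1.460 q6 0.32 Frad1.2 Ftan0.7 Fz-0.2 z0.0303 [0.6045 0.169 ]
time_s: 14.28
ee_pos: [0.6514, 0.139, 0.0302]
eef_rot: [-3.141, 0.001, 0.56]
force: [-0.7, 0.7, -0.3]
grip_width: 0.0002
t14.28 r0.0614 phi0.548 yaw0.560 q6 1.17 Frad-0.2 Ftan1.0 Fz-0.3 z0.0302 [0.6514 0.139 ]
```

```bash
python3 -m creep '{"xyz":[[-1,11,0],[-1,11,0],[-1,11,0],[-6,0,0],[0,0,0]],"spin":[0.18,0.18,0.18,0,0]}';python3 s.py;python3 -m creep '{"xyz":[[-1.8,0,0],[0,0,0]],"spin":[0,0]}';python3 s.py
```

```text
time_s: 14.9
ee_pos: [0.6547, 0.1084, 0.0304]
eef_rot: [-3.141, 0.001, 0.031]
force: [-0.6, 0.2, 0.4]
grip_width: 0.0005
t14.90 r0.0557 phi0.024 yaw0.031 q6 1.65 Frad-0.6 Ftan0.2 Fz0.4 z0.0304 [0.6547 0.1084]
time_s: 15.15
ee_pos: [0.6535, 0.1084, 0.0305]
eef_rot: [-3.142, 0.0, 0.029]
force: [0.4, 0.3, -0.6]
grip_width: 0.0005
t15.15 r0.0546 phi0.026 yaw0.029 q6 1.65 Frad0.4 Ftan0.3 Fz-0.6 z0.0305 [0.6535 0.1084]
```

```bash
python3 -m creep '{"xyz":[[-2,0,0],[0,0,0]],"spin":[0,0]}';python3 s.py;python3 -m creep '{"xyz":[[-1.2,0,0],[0,0,0]],"spin":[0,0]}';python3 s.py
```

```text
time_s: 15.4
ee_pos: [0.6528, 0.1083, 0.0307]
eef_rot: [-3.141, -0.003, 0.028]
force: [7.8, 1.3, -4.1]
grip_width: 0.0003
t15.40 r0.0538 phi0.024 yaw0.028 q6 1.65 Frad7.9 Ftan1.1 Fz-4.1 z0.0307 [0.6528 0.1083]
time_s: 15.65
ee_pos: [0.6525, 0.1083, 0.0309]
eef_rot: [-3.141, -0.006, 0.028]
force: [14.2, 0.9, -6.8]
grip_width: 0.0007
t15.65 r0.0535 phi0.025 yaw0.028 q6 1.65 Frad14.2 Ftan0.5 Fz-6.8 z0.0309 [0.6525 0.1083]
```

```bash
python3 -m creep '{"xyz":[[-0.6,-8.9,0],[-0.75,-8.9,0],[-0.75,-8.9,0],[-0.75,-8.9,0],[-0.75,-8.9,0]],"spin":[-0.17,-0.17,-0.17,-0.17,-0.17]}';python3 s.py;python3 -m creep '{"xyz":[[-0.8,-8.8,0],[-0.8,-8.8,0],[-0.8,-8.8,0],[-0.8,-8.8,0],[-0.8,-8.8,0]],"spin":[-0.17,-0.17,-0.17,-0.17,-0.17]}';python3 s.py
```

```text
time_s: 16.27
ee_pos: [0.633, 0.1487, 0.0308]
eef_rot: [3.14, -0.005, 0.884]
force: [8.3, 8.7, -4.4]
grip_width: 0.0006
t16.27 r0.0538 phi0.887 yaw0.884 q6 0.86 Frad11.9 Ftan-0.9 Fz-4.4 z0.0308 [0.633  0.1487]
time_s: 16.9
ee_pos: [0.5899, 0.1603, 0.0306]
eef_rot: [3.14, -0.003, 1.735]
force: [0.2, 11.3, 0.5]
grip_width: 0.0002
t16.90 r0.0540 phi1.739 yaw1.735 q6 0.04 Frad11.1 Ftan-2.0 Fz0.5 z0.0306 [0.5899 0.1603]
```

```bash
python3 -m creep '{"xyz":[[-0.9,-8.8,0],[-0.9,-8.8,0],[-0.8,-8.8,0],[-0.8,-8.8,0],[-0.8,-8.8,0]],"spin":[-0.17,-0.17,-0.17,-0.17,-0.17]}';python3 s.py;python3 -m creep '{"xyz":[[-0.8,-8.8,0],[-0.8,-8.8,0],[-0.8,-8.8,0],[-0.8,-8.8,0],[-0.8,-8.8,0]],"spin":[-0.17,-0.17,-0.17,-0.17,-0.17]}';python3 s.py
```

```text
time_s: 17.52
ee_pos: [0.553, 0.1354, 0.0303]
eef_rot: [-3.141, -0.003, 2.584]
force: [-7.9, 6.4, 3.5]
grip_width: 0.0007
t17.52 r0.0540 phi2.589 yaw2.584 q6 -0.84 Frad10.1 Ftan-1.3 Fz3.5 z0.0303 [0.553  0.1354]
time_s: 18.15
ee_pos: [0.5474, 0.0915, 0.0302]
eef_rot: [3.141, -0.003, -2.849]
force: [-7.8, -0.7, 5.5]
grip_width: 0.0003
t18.15 r0.0539 phi-2.849 yaw-2.849 q6 -1.76 Frad7.7 Ftan-1.6 Fz5.5 z0.0302 [0.5474 0.0915]
```

```bash
python3 - <<'E'
from h import *
im=ctrl.camera('scene')[:,:,::-1];cv2.imwrite('pics/s8.png',cv2.resize(im[130:260,290:400],None,fx=4.5,fy=4.5,interpolation=2))
E
```

```text
(no output)
```

View pics/s8.png

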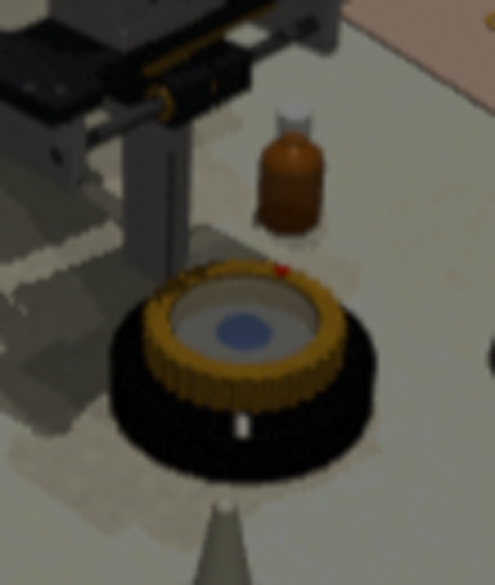

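```bash
python3 ang.py 352.7 190.2;  python3 -m creep '{"xyz":[[-0.8,-8.8,0],[-0.8,-8.8,0],[-0.8,-8.8,0]],"spin":[-0.17,-0.17,-0.17]}';python3 s.py; python3 -m creep '{"xyz":[[12,0,0],[-1,11.4,0],[-1,11.4,0],[-1,11.4,0],[-1,11.4,0]],"spin":[0,0.18,0.18,0.18,0.18]}';python3 -m creep '{"xyz":[[-1,11.4,0],[-1,11.4,0],[-1,11.4,0],[-1,11.4,0],[-1,11.4,0]],"spin":[0.18,0.18,0.18,0.18,0.18]}';python3 s.py
python3 - <<'E'
from h import *
im=ctrl.camera('scene')[:,:,::-1];cv2.imwrite('pics/s9.png',cv2.resize(im[130:260,290:400],None,fx=4.5,fy=4.5,interpolation=2))
E
```

```text
[0.58184164 0.13969259 0.048     ] 0.036921739993611924 117.69225886408226 past mark 149.69225886408225
time_s: 18.58
ee_pos: [0.5615, 0.0685, 0.0303]
eef_rot: [3.14, -0.003, -2.339]
force: [-6.3, -4.4, 4.0]
grip_width: -0.0
t18.57 r0.0537 phi-2.342 yaw-2.339 q6 -2.32 Frad7.6 Ftan-1.4 Fz4.0 z0.0303 [0.5615 0.0685]
time_s: 19.2
ee_pos: [0.5344, 0.1015, 0.0305]
eef_rot: [3.141, 0.0, -3.075]
force: [-0.2, 0.4, 0.0]
grip_width: 0.0002
time_s: 19.82
ee_pos: [0.5548, 0.1532, 0.0305]
eef_rot: [3.141, -0.0, 2.308]
force: [-0.4, -0.6, -1.1]
grip_width: 0.0006
t19.82 r0.0639 phi2.334 yaw2.308 q6 -0.53 Frad-0.1 Ftan0.7 Fz-1.1 z0.0305 [0.5548 0.1532]
```

View pics/s9.png

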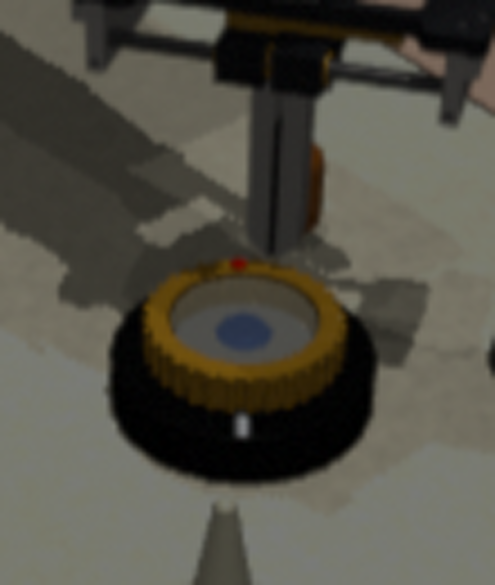

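```bash
python3 ang.py 342.9 188.7; python3 -m creep '{"xyz":[[-1,11.4,0],[-1,11.4,0],[-1,11.4,0],[-1,11.4,0],[-1,11.4,0]],"spin":[0.18,0.18,0.18,0.18,0.18]}';python3 -m creep '{"xyz":[[-1.2,11.4,0],[-1.2,11.4,0],[-1.2,11.4,0],[-1.2,11.4,0],[-1,11.4,0]],"spin":[0.18,0.18,0.18,0.18,0.18]}';python3 s.py;  python3 -m creep '{"xyz":[[-5.5,0,0],[0,0,0],[-2,0,0],[0,0,0]],"spin":[0,0,0,0]}';python3 s.py
```

```text
[0.5674238  0.12503681 0.048     ] 0.03636458421421294 150.26433685116876 past mark 182.26433685116876
time_s: 20.5
ee_pos: [0.608, 0.1691, 0.0304]
eef_rot: [-3.142, -0.0, 1.412]
force: [-0.4, 0.9, -0.3]
grip_width: 0.0007
time_s: 21.12
ee_pos: [0.6532, 0.1367, 0.0304]
eef_rot: [-3.141, 0.0, 0.512]
force: [-0.2, 0.2, -0.3]
grip_width: 0.0005
t21.12 r0.0619 phi0.501 yaw0.512 q6 1.21 Frad-0.1 Ftan0.3 Fz-0.3 z0.0304 [0.6532 0.1367]
time_s: 21.62
ee_pos: [0.6468, 0.1337, 0.0305]
eef_rot: [-3.142, -0.0, 0.519]
force: [0.3, -0.7, 0.1]
grip_width: 0.0006
t21.62 r0.0547 phi0.509 yaw0.519 q6 1.20 Frad-0.1 Ftan-0.7 Fz0.1 z0.0305 [0.6468 0.1337]
```

```bash
python3 -m creep '{"xyz":[[-2,0,0],[-0.7,0,0],[0,0,0]],"spin":[0,0,0]}';python3 s.py;python3 -m creep '{"xyz":[[-0.75,-8.9,0],[-0.75,-8.9,0],[-0.75,-8.9,0],[-0.75,-8.9,0],[-0.75,-8.9,0]],"spin":[-0.17,-0.17,-0.17,-0.17,-0.17]}';python3 s.py
```

```text
time_s: 22.0
ee_pos: [0.6452, 0.1324, 0.0307]
eef_rot: [3.141, -0.002, 0.518]
force: [5.3, 1.8, -1.5]
grip_width: 0.0002
t22.00 r0.0527 phi0.503 yaw0.518 q6 1.20 Frad5.5 Ftan-1.0 Fz-1.5 z0.0307 [0.6452 0.1324]
time_s: 22.62
ee_pos: [0.6097, 0.1588, 0.0307]
eef_rot: [3.14, -0.002, 1.374]
force: [4.0, 5.2, -1.4]
grip_width: 0.0005
t22.62 r0.0529 phi1.367 yaw1.374 q6 0.39 Frad5.9 Ftan-2.9 Fz-1.4 z0.0307 [0.6097 0.1588]
```

```bash
python3 -m creep '{"xyz":[[-1.1,-8.8,0],[-1,-8.8,0],[-0.8,-8.8,0],[-0.8,-8.8,0],[-0.8,-8.8,0]],"spin":[-0.17,-0.17,-0.17,-0.17,-0.17]}';python3 s.py;python3 -m creep '{"xyz":[[-1.1,-8.7,0],[-0.9,-8.7,0],[-0.8,-8.7,0],[-0.8,-8.7,0],[-0.8,-8.7,0]],"spin":[-0.17,-0.17,-0.17,-0.17,-0.17]}';python3 s.py
python3 - <<'E'
from h import *
im=ctrl.camera('scene')[:,:,::-1];cv2.imwrite('pics/s10.png',cv2.resize(im[130:260,290:400],None,fx=4.5,fy=4.5,interpolation=2))
E
```

```text
time_s: 23.25
ee_pos: [0.5667, 0.1488, 0.0305]
eef_rot: [3.142, -0.002, 2.224]
force: [-3.8, 6.3, 2.5]
grip_width: 0.0005
t23.25 r0.0529 phi2.229 yaw2.224 q6 -0.46 Frad7.3 Ftan-0.9 Fz2.5 z0.0305 [0.5667 0.1488]
time_s: 23.88
ee_pos: [0.5463, 0.11, 0.0304]
eef_rot: [3.142, -0.003, 3.074]
force: [-7.4, 1.6, 4.7]
grip_width: 0.0002
t23.88 r0.0528 phi3.085 yaw3.074 q6 -1.37 Frad7.5 Ftan-1.2 Fz4.7 z0.0304 [0.5463 0.11  ]
```

View pics/s10.png

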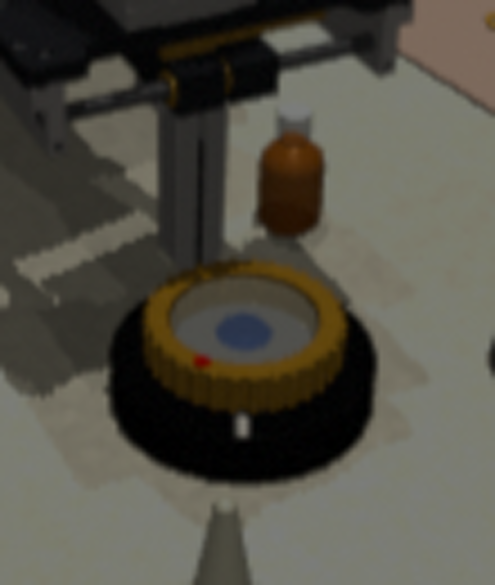

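```bash
cat > dm.py <<'E'
from h import *;import sys
# per-camera: ring-top centre by fitting circle to brass outer top contour; dot & mark sub-pixel by weighted centroid; bearings
def wc(im,w,p,r):
    u,v=p;y,x=np.mgrid[v-r:v+r+1,u-r:u+r+1];k=w[v-r:v+r+1,u-r:u+r+1].clip(0);return (x*k).sum()/k.sum(),(y*k).sum()/k.sum()
def go(n,im,dot,mark,cen):
    f=im.astype(float);m=ctrl.camera_model(n)
    red=f[:,:,2]-np.maximum(f[:,:,1],f[:,:,0])-25
    hsv=cv2.cvtColor(im,cv2.COLOR_BGR2HSV)
    wh=f.min(2)-50
    red[hsv[:,:,2]<40]=0
    # red: strong red vs brass -> low green ratio
    red=(0.45*f[:,:,2]-f[:,:,1])
    d=wc(im,red,dot,4);w=wc(im,wh,mark,5)
    D=onz(m,*d,.048)[:2];W=onz(m,*w,.028)[:2]
    for c in cen:
        a,b=D-c,W-c;A,B=[np.degrees(np.arctan2(q[1],q[0])) for q in(a,b)]
        print(n,'dot',np.round(d,1),'r%.4f ang%.1f'%(np.hypot(*a),A),'mark',np.round(w,1),'r%.4f ang%.1f'%(np.hypot(*b),B),'to go %.1f'%((B-A+180)%360-180))
E
python3 - <<'E'
from dm import *
c0=np.array([.599,.107])
t=cv2.imread('pics/top0.png');go('top',t,(278,164),(302,160),[c0])
s=cv2.imread('pics/scene0.png');go('scene',s,(360,207),(344,225),[c0])
# scene centre: gem/window centre at z~.045 minus? use circle through several dot positions on z=.048
m=ctrl.camera_model('scene')
P=np.array([onz(m,*p,.048)[:2] for p in((360.4,207),(360.7,194),(324.7,199.1),(330.7,208.2),(352.7,190.2),(342.9,188.7),(334.7,210.4))])
A=np.c_[2*P,np.ones(len(P))];x=np.linalg.lstsq(A,(P**2).sum(1),rcond=None)[0];print('scene centre',x[:2],np.sqrt(x[2]+x[:2]@x[:2]))
go('scene',s,(360,207),(344,225),[x[:2]])
E
```

```text
top dot [277.4 163.5] r0.0392 ang22.8 mark [302.9 158.2] r0.0586 ang-32.0 to go -54.8
scene dot [360.3 206.5] r0.0388 ang24.3 mark [343.4 224.2] r0.0519 ang-31.7 to go -56.0
scene centre [0.60099054 0.10719911] 0.03832021473987583
scene dot [360.3 206.5] r0.0369 ang25.3 mark [343.4 224.2] r0.0503 ang-33.0 to go -58.4
```

```bash
python3 - <<'E'
from dm import *
s=ctrl.camera('scene')[:,:,::-1].copy();go('scene',s,(335,210),(343,225),[np.array([.601,.1072]),np.array([.599,.107])])
E
```

```text
scene dot [334.8 210.1] r0.0378 ang-60.5 mark [343.4 224.2] r0.0503 ang-33.0 to go 27.5
scene dot [334.8 210.1] r0.0387 ang-57.8 mark [343.4 224.2] r0.0519 ang-31.6 to go 26.1
```

```bash
python3 -m creep '{"xyz":[[-0.6,-7.3,0],[-0.6,-7.3,0],[-0.6,-6.8,0],[0,0,0]],"spin":[-0.14,-0.14,-0.13,0]}';python3 s.py; python3 - <<'E'
from dm import *
s=ctrl.camera('scene')[:,:,::-1].copy();cv2.imwrite('pics/s11.png',cv2.resize(s[130:260,290:400],None,fx=4.5,fy=4.5,interpolation=2));go('scene',s,(342,212),(343,225),[np.array([.601,.1072]),np.array([.599,.107])])
E
```

```text
time_s: 24.48
ee_pos: [0.55, 0.0879, 0.0303]
eef_rot: [3.141, -0.003, -2.803]
force: [-6.3, -3.5, 4.9]
grip_width: 0.0004
t24.48 r0.0526 phi-2.771 yaw-2.803 q6 -1.82 Frad7.1 Ftan1.0 Fz4.9 z0.0303 [0.55   0.0879]
scene dot [343.  211.6] r0.0370 ang-35.5 mark [343.4 224.2] r0.0503 ang-33.0 to go 2.5
scene dot [343.  211.6] r0.0385 ang-33.6 mark [343.4 224.2] r0.0519 ang-31.6 to go 1.9
```

View pics/s11.png

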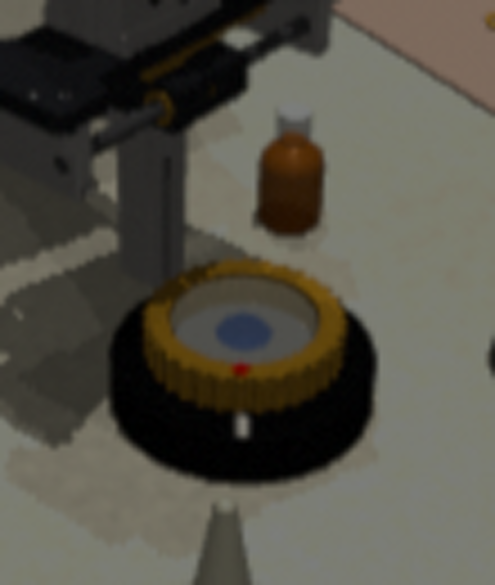

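```bash
python3 -m creep '{"xyz":[[0,-1.9,0],[0,0,0]],"spin":[-0.035,0]}'; python3 s.py; python3 -m creep '{"xyz":[[4,0,0],[10,0,0],[0,0,-50],[0,0,-60],[0,0,-60]],"spin":[0,0,0,0,0]}'; python3 s.py
```

```text
time_s: 24.78
ee_pos: [0.5505, 0.0865, 0.0303]
eef_rot: [3.141, -0.003, -2.77]
force: [-7.9, -3.3, 4.9]
grip_width: 0.0004
t24.77 r0.0526 phi-2.742 yaw-2.770 q6 -1.85 Frad8.6 Ftan-0.1 Fz4.9 z0.0303 [0.5505 0.0865]
time_s: 25.4
ee_pos: [0.5378, 0.0816, 0.2023]
eef_rot: [3.142, -0.0, -2.77]
force: [0.5, -0.0, 0.5]
grip_width: 0.0004
t25.40 r0.0662 phi-2.748 yaw-2.770 q6 -1.86 Frad-0.4 Ftan0.2 Fz0.5 z0.2023 [0.5378 0.0816]
```

```bash
python3 -m creep '{"xyz":[[20,55,0],[20,55,0],[20,55,0],[20,55,0],[0,0,0]],"spin":[0,0,0,0,0]}'; python3 - <<'E'
from dm import *
cs=[np.array([.601,.1072]),np.array([.599,.107])]
s=ctrl.camera('scene')[:,:,::-1].copy();go('scene',s,(343,212),(343,225),cs)
t=ctrl.camera('top')[:,:,::-1].copy();cv2.imwrite('pics/t12.png',cv2.resize(t[100:260,190:390],None,fx=4,fy=3.7,interpolation=2))
cv2.imwrite('pics/t12r.png',t);cv2.imwrite('pics/s12r.png',s)
cv2.imwrite('pics/t12z.png',cv2.resize(t[145:220,245:330],None,fx=8,fy=8,interpolation=2))
E
```

```text
time_s: 26.02
ee_pos: [0.3819, 0.2596, 0.2006]
eef_rot: [3.141, 0.0, -2.766]
force: [-0.2, -0.2, 0.9]
grip_width: 0.0002
scene dot [343.6 211.6] r0.0369 ang-33.7 mark [343.4 224.2] r0.0503 ang-33.1 to go 0.7
scene dot [343.6 211.6] r0.0385 ang-31.8 mark [343.4 224.2] r0.0519 ang-31.7 to go 0.1
```

View pics/t12.png

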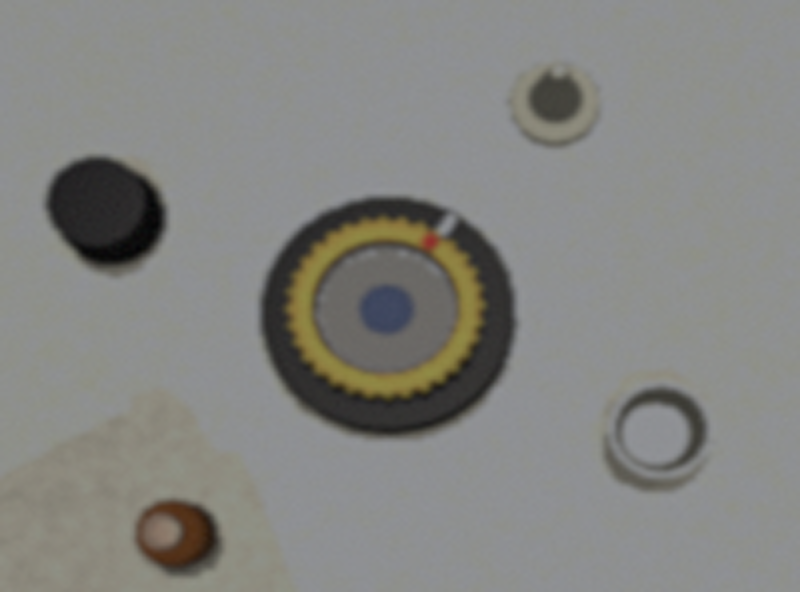

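View pics/t12z.png

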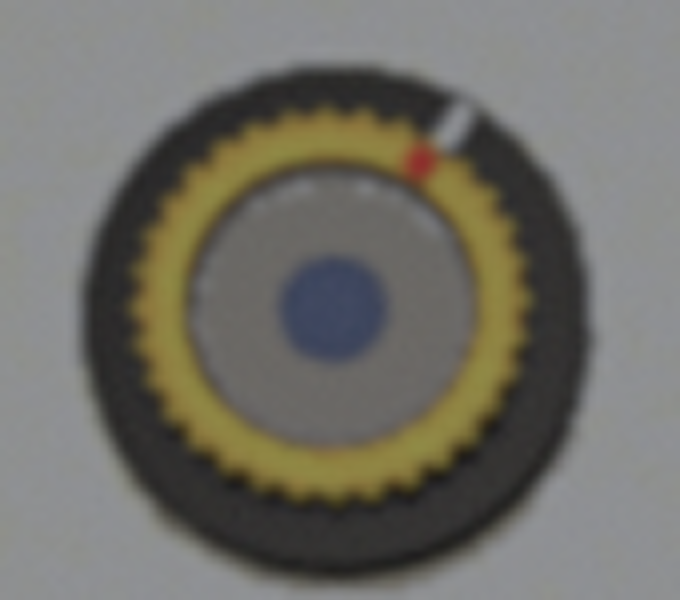

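```bash
python3 - <<'E'
from dm import *
m=ctrl.camera_model('top');t=cv2.imread('pics/t12r.png');f=t.astype(float)
d=wc(t,0.6*f[:,:,2]-f[:,:,1],(297,165),4)
w0=f.min(2)-90; n,l,s,c=cv2.connectedComponentsWithStats(((w0>0)).astype(np.uint8)[152:168,294:310]);print(d,c,s[:,4])
hsv=cv2.cvtColor(t,cv2.COLOR_BGR2HSV);k=cv2.inRange(hsv,(14,100,50),(36,255,255));k[:140]=0;k[230:]=0;k[:,:250]=0;k[:,325:]=0
e=cv2.fitEllipse(cv2.convexHull(max(cv2.findContours(k,0,1)[0],key=len)));C=onz(m,*e[0],.048)[:2];print(e[0],C)
for C in (C,C+[.001,0],C+[0,.001]):
  for q in((301.4,159.8),(301.9,160.2),(301.7,160.3)):
    D=onz(m,*d,.048)[:2]-C;W=onz(m,*q,.028)[:2]-C;A,B=[np.degrees(np.arctan2(z[1],z[0])) for z in(D,W)];print(q,A,B,'to go',B-A,np.hypot(*D),np.hypot(*W))
cv2.imwrite('pics/t12zz.png',cv2.resize(t[152:174,285:313],None,fx=24,fy=24,interpolation=0))
E
```

```text
(np.float64(297.03347280334725), np.float64(164.89330543933053)) [[ 6.23809524 10.14965986]
 [ 9.20183486  3.9266055 ]] [147 109]
(285.9142150878906, 182.88262939453125) [0.59920217 0.10666009]
(301.4, 159.8) -31.61133394058897 -30.979095369397925 to go 0.6322385711910457 0.03886435745580224 0.05415076925486272
(301.9, 160.2) -31.61133394058897 -32.24756004979205 to go -0.6362261092030792 0.03886435745580224 0.05398598867012227
(301.7, 160.3) -31.61133394058897 -32.01518322428731 to go -0.4038492836983423 0.03886435745580224 0.05362734264823741
(301.4, 159.8) -32.40133053695794 -31.532459622335878 to go 0.8688709146220646 0.03801634777884229 0.053295899732232116
(301.9, 160.2) -32.40133053695794 -32.822844802080716 to go -0.4215142651227737 0.03801634777884229 0.05314291687525649
(301.7, 160.3) -32.40133053695794 -32.59067234960253 to go -0.18934181264458516 0.03801634777884229 0.05278209746216265
(301.4, 159.8) -32.84993919262844 -31.87762936005397 to go 0.9723098325744708 0.03939771727909558 0.05467221737504316
(301.9, 160.2) -32.84993919262844 -33.1363061045743 to go -0.28636691194586206 0.03939771727909558 0.05452612675038376
(301.7, 160.3) -32.84993919262844 -32.91215173795648 to go -0.06221254532803755 0.03939771727909558 0.05416412377970896
```

View pics/t12zz.png

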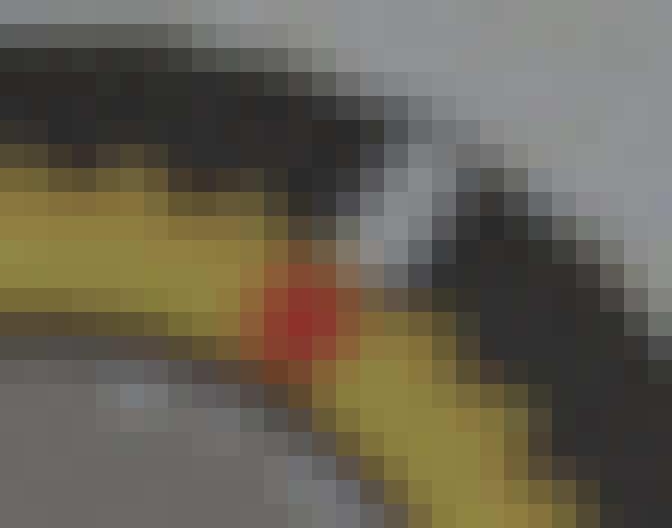

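Both views put the dot within about 1° of the line. One last check that the neighbours stayed put, then I'll hand in.

```bash
python3 - <<'E'
from h import *
a=cv2.imread('pics/top0.png');b=cv2.imread('pics/t12r.png')
for n,(u,v) in dict(perf=(234,243),jar=(216,156),cone=(329,128),tea=(354,217)).items():
    A,B=[x[v-20:v+20,u-20:u+20].astype(np.float32).mean(2) for x in(a,b)]
    print(n,cv2.phaseCorrelate(A,B,cv2.createHanningWindow((40,40),cv2.CV_32F)))
o=ctrl.get_obs();print(o['force'],o['time_s'])
print(ctrl.hand_in())
E
```

```text
perf ((-0.197992712557852, -0.06057370649015681), 0.8925474429130554)
jar ((-0.0731431528340103, 0.07235217698091034), 0.926080995798111)
cone ((0.09902037624251747, -0.0004617515392766336), 0.8893538415431976)
tea ((0.1451482266346602, -0.08040480813931339), 0.8206181287765503)
[-0.36898777 -0.36605883 -0.37676245] 26.125
the job is handed in; nothing more can be done
None
```

I turned the ring anticlockwise with the closed fingertip until the dot had come round to the line twice more, and handed it in with the dot at the line. It took three strokes round the knurled rim, about 665° from the start, and 26 s of the 61 s. The finger never gripped the ring, and the radial press was about 14 N at most in the readings.

**Last checks:**
- **Dot at the line:** the scene camera shows it 0.1–0.7° short, and the top camera is within about ±1°.
- **Turn count:** I tracked the dot by its bearing through the strokes. It passed the line once in the second stroke and stopped there in the third.
- **Neighbours:** the perfume, jar, cone and tealight each shifted 0.2 px or less between the first and last top views, which is noise.
- **Robot:** it stands clear of everything, with forces near zero.

**What disagreed:**
- **Fingertip height:** two camera views put the tip a few mm above the TCP, not 22 mm below it as stated. My first approach, set from the stated value, left the finger above the ring, over the brass band and close to the glass edge. It felt no force there. I lowered it from the camera measurement instead.
- **Line radius:** the top view gave 53–54 mm from the axis against the stated 52 mm, which is within pixel and calibration error.

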